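# Preset the bench binding press

## Task

Preset the bench binding press for the next bundle of herbarium sheets. First draw the stop pin straight up out of its bore in the press bed and park it in the open notch of the bracket beside the press, hanging upright by its flange; then crank the handwheel until the moving jaw's pointer stands level with the tip of the marker on the scale, and let go. Leave the jar, the brush and the folder stack where they are.

Things in the scene. Friction and masses are not known exactly. Their poses are not given: they have to be found in the camera images.
- press: Grey press fixed to the table, turned differently each time: bed 120 (x) x 370 (y) x 50 mm high, y from -240 to +125 mm. Origin at table height. Jaw travel is along its +y. At y = -180 mm a gearbox (90 x 100 mm, top at 90 mm) carries the handwheel; at y = +105 mm stands the fixed jaw, top at 90 mm. On its +x side a ledge carries a ruled scale (lines 10 mm apart).
- bore (a point): Mouth of the pin's bore in the top of the bed (50 mm above the table), 40 mm deep, 16 mm wide, vertical.
- pin: Loose stop pin, 135 mm long, about 0.18 kg: steel shaft 14 mm across, 85 mm long, then a flange 40 mm across, 6 mm thick, then a black round grip 28 mm across, 44 mm tall. Origin at the shaft's bottom tip, z up. It starts in the bore, tip 10 mm above the table, blocking the moving jaw; it must rise 40 mm to leave the bore, 75 mm to clear the moving jaw, 80 mm for the fixed jaw.
- pin_flange (a point): Point on the pin's axis at the underside of its flange, 85 mm above the tip.
- pin_grip (a point): Point on the pin's axis in its black grip, 117 mm above the tip, 26 mm above the top of the flange and 18 mm below the top of the grip: pinch here from above, any yaw.
- notch (a point): Resting place of the pin's shaft: on the notch's middle line, 9 mm from its end wall, at the height of the bracket's top (120 mm above the table). Same axes as the bracket: the mouth lies 39 mm away along -x. Bring the shaft in through the mouth with the flange above the plate, then lower the flange onto the plate so that this point and pin_flange meet.
- bracket: Fixed steel parking stand at the +y end of the press: flat top plate 78 mm (x, from -43 to +35 mm) x 72 mm (y), 8 mm thick, top 120 mm above the table, on an upright plate at x = +31 mm. A notch 18 mm wide runs 48 mm into the top plate from its -x edge. Nothing stands above the top plate. Origin at table height.
- wheel (a joint): Angle of the handwheel in rad, growing clockwise seen from above, 0 to 19.9. One clockwise turn moves the jaw 30 mm along the press's +y, counter-clockwise moves it back. The wheel has friction (about 2 N at the crank grip) and stays where it is left.
- wheel_axis (a point): Point on the vertical axis of the handwheel, at the underside of its hub, 100 mm above the table. The rim is 132 mm across outside, its top 20 mm above this point.
- crank_grip (a point): Middle of the black upright crank grip on top of the rim: it is 23 mm across, 60 mm tall, stands 52 mm from the wheel's axis, runs from 123 to 183 mm above the table, and spins freely about its own upright axis. This point is 160 mm above the table. Pinch it from above and carry it round the wheel's axis; the hand need not turn with it.
- jaw (a joint): Travel of the moving jaw in m along the press's +y, 0 to 0.095; driven only by the wheel (0.03 m a turn). The jaw is a dark steel block 100 (x) x 24 (y) mm, top 85 mm above the table. It starts at 0 to 0.015; while the pin stands in the bore it is stopped at 0.020.
- jaw_pointer (a point): Tip of the dark steel pointer (16 mm wide) that sticks out of the moving jaw over the scale towards the press's +x; it moves with the jaw.
- marker_tip (a point): Tip of the marker, a dark steel block with a pointed nose, 40 mm long, 20 mm wide, 16 mm high, fixed on the ledge beside the scale and pointing to the press's -x. Its axes are parallel to the press's. Level means that the jaw pointer and this tip have the same y along the press; the jaw's travel brings them tip to tip about 7 mm apart.
- paste_jar: Bystander: black jar, 72 mm across, 100 mm tall, origin under its centre.
- brush: Bystander: brush 200 mm long lying on the table, origin underneath.
- folder_stack: Bystander: brown cardboard folders 150 x 210 x 40 mm, origin under the centre.
Not all that is in view belongs to the job. Several things have the shape of the pin; the one meant has the colours described above. Of the things that look like the bracket, take the one that is farthest to the robot's right at the start.

How it is judged:
By the outcome, as a careful person would: the job done as asked, in the order asked, and still so for the second after the job is handed in, with the robot touching nothing.
It also fails if it takes over 72 s, if anything falls off the work surface, if the arm or the gripper's body presses on something with over 40 N, if the wrist force passes 120 N, or if a joint passes its speed limit or range.

## Robot

A 7-joint arm with a two-finger parallel gripper is mounted at the origin on the work surface. World frame = base frame: x ahead of the robot, y to its left, z up, the work surface at z = 0. Lengths are in m, angles in rad, forces in N, time in s.
With the tool pointing down it reaches from about 0.425 to 0.925 m from the base axis. Payload 6.8 kg.
Tool frame: the origin (TCP) lies at the very end of the fingers, on their centre line; the grasp point (between the pads) lies 19 mm behind it; z points along the fingers, y is the line along which they close (so a half turn about z gives the same grasp; the last joint's range is limited). The gripper opens to 85 mm and grips with 20 to 120 N. Pads are 22 mm wide; open, the fingers measure 114 mm over their backs; the gripper's body (76 mm by 85 mm) begins 54 mm behind the grasp point. The pads swing forward as they close: fully open they stand 13 mm farther back than shut.
Start: joints at [-1.294, 0.477, 0.022, 1.555, -0.011, 1.109, -0.083], TCP at [0.253, 0.626, 0.231] pointing down, gripper open.
Joint ranges: [-2.96, 2.96], [-0.34, 2.1], [-1.41, 1.46], [0.24, 2.44], [-1.37, 4.51], [0.17, 1.92], [-2.96, 2.96]. Speed limits (rad/s): [2.39, 2.39, 3.14, 3.14, 3.14, 3.14, 3.14].

## Interface

Orientations are given as a unit quaternion [w, x, y, z].
In Python, from station import readout, viewer, bot gives the robot as it stands. The module is installed in compiled form; this text tells all that it offers.
- The arm moves only by the shell command python3 -m handwheel 'ROWS' [FORCE]. ROWS is JSON, a list of rows, each a list of 3 entries, a list of its own where there are three numbers: the shift along the tool's x, y, z in mm, then the turn, a rotation vector about the tool's x, y, z in degrees, then the gripper command: -1 is fully open, 1 is shut, values between are in proportion. In form: [[[x, y, z], [ax, ay, az], grip], ...]. A call has 1 to 20 rows; each row is the pose to reach, as a shift and turn from the pose commanded when the call began, along the tool's axes at that moment; what a row does not reach only later rows make up. A row lasts 1/12 s, in which the tool goes at most 41.7 mm and 7.16 degrees, less where a joint would pass 70% of its speed; a pose out of reach is approached as far as the arm can. A call with a gripper value outside its range is refused whole. The fingers move at their own pace and stop on an object; FORCE is the grip in N (left out, the last holds). Time passes only in rows, so rows that repeat a pose let the fingers close. It gives the time, the measured TCP pose, the force and the opening at its end, in the units of the state.
- readout.get_obs(): the state, without advancing time (a new reading comes with each control period).
- viewer.read_camera(name): name is "scene" or "top"; returns a dict with "frame" (420x560x3 uint8, red, green, blue), "fx", "fy", "cx", "cy" (pixels), "rvec" (rotation vector, rad) and "tvec" (3), from world to camera coordinates, as OpenCV has them. Camera axes: x right, y down, z forward; pixel columns grow to the right and rows downward; lengths in m; the calibration is good to about 2 mm. A picture is of the moment at which its call begins. There is no depth.
- bot.hand_in(): hands the job in, once; it reports no verdict.
Trained networks look in a picture, given as the dict that the camera call returned (one of the last four; its "shot" number tells which), for a name from the list of things; names that differ only in an ending like _2 or _b are one class to them, and where a whole thing is asked for, a point or a joint stands for the part that bears it (a point fixed in the world has none). Each returns a list of dicts, best first, with "score" (0 to 1); they miss things now and then, are a little off and sometimes report something else, mostly with a low value. They report only what shows in the picture. A call takes as long as a camera call. They do not tell look-alikes from the thing itself.
- viewer.search_frame(picture, target): "rect" ([centre column, centre row, width, height] in pixels, round what is visible of it).
- viewer.outline_of(picture, target): "mask" (420x560 bool, what is visible of it) and "rect" ([centre column, centre row, width, height] in pixels, round what is visible of it).
The state is a dict: "t": time; "q": joint angles; "joint_vel": joint speeds; "joint_torque": joint torques, N m; "eef_pos": TCP position; "tool_rot": TCP orientation; "contact_force": force on the tool from outside, world axes, zero at the start; "torque": the same for the moment, N m; "gripper_width": opening from 0.0 (shut) to 1.0 (fully open).
Only numpy, scipy, OpenCV 4.12 (cv2) and the standard library are available. Lean on these libraries where they do the work, as an engineer would, in place of code of your own. Each camera call takes 0.05 s, during which the arm holds its last target. There are 200 camera calls.

## Working session

There is one attempt and no reset: what is moved stays moved. The work goes in short steps, Python scripts to look and compute and a shell command to move; the robot and the scene stay as the last step left them, time stands still between calls to the robot, and variables do not carry over. Pictures are saved under pics/ and viewed, on a budget of 10 in all, crops included, one or two more only if the job needs it, and the job is handed in when it is done.

```bash
mkdir -p pics
cat > h.py <<'E'
import numpy as np, cv2
from scipy.spatial.transform import Rotation as R
from station import readout, viewer, bot
def P(c):
    K=np.array([[c['fx'],0,c['cx']],[0,c['fy'],c['cy']],[0,0,1.]])
    return K,cv2.Rodrigues(np.array(c['rvec'],float))[0],np.array(c['tvec'],float).ravel()
def proj(c,p):
    K,r,t=P(c);q=K@(r@np.array(p,float)+t);return q[:2]/q[2]
def ray(c,uv):
    K,r,t=P(c);d=r.T@np.linalg.solve(K,[uv[0],uv[1],1.]);return -r.T@t,d/np.linalg.norm(d)
def atz(c,uv,z):
    o,d=ray(c,uv);return o+d*(z-o[2])/d[2]
def tri(rs):
    A=sum(np.eye(3)-np.outer(d,d) for o,d in rs);b=sum((np.eye(3)-np.outer(d,d))@o for o,d in rs)
    return np.linalg.solve(A,b)
def totool(dw):
    "world shift (m) -> tool mm"
    q=readout.get_obs()['tool_rot'];r=R.from_quat([q[1],q[2],q[3],q[0]])
    return r.inv().apply(np.array(dw)*1000)
E
python3 - <<'E'
from h import *
np.set_printoptions(precision=3,suppress=True)
o=readout.get_obs();print(o['t'],o['eef_pos'],o['tool_rot'],o['gripper_width'])
for n in ('scene','top'):
    c=viewer.read_camera(n);cv2.imwrite(f'pics/{n}0.png',c['frame'][...,::-1])
    print(n,'cam at',ray(c,(0,0))[0],'f',c['fx'])
    for t in ['press','pin','bore','pin_grip','pin_flange','notch','bracket','wheel','wheel_axis','crank_grip','jaw','jaw_pointer','marker_tip']:
        try: print(t,[(round(d['score'],2),np.round(d['rect'],1).tolist()) for d in viewer.search_frame(c,t)][:5])
        except Exception as e: print(t,e)
E
```

```text
0.0 [0.253 0.625 0.23 ] [-0.     0.191  0.982 -0.001] 0.9983559697317881
scene cam at [1.092 0.222 0.918] f 387.89568511790554
press [(0.75, [258.4, 225.6, 138.4, 136.9])]
pin [(0.85, [285.4, 183.7, 14.2, 34.5]), (0.66, [308.0, 197.3, 19.7, 34.3]), (0.54, [264.9, 214.8, 9.3, 27.1]), (0.21, [251.2, 225.5, 19.5, 34.2])]
bore [(0.82, [260.5, 227.1, 139.0, 132.3])]
pin_grip [(0.59, [285.5, 181.9, 14.3, 31.1]), (0.5, [264.7, 213.6, 18.4, 28.7])]
pin_flange [(0.78, [266.1, 213.9, 15.4, 25.4]), (0.73, [286.8, 184.7, 11.3, 33.4]), (0.52, [307.9, 197.2, 12.7, 32.9]), (0.44, [247.7, 226.8, 23.4, 31.7])]
notch [(0.92, [428.0, 190.4, 59.3, 57.0]), (0.81, [344.8, 267.0, 58.5, 73.2])]
bracket [(0.97, [427.9, 193.1, 61.4, 62.7]), (0.57, [345.5, 265.3, 62.0, 73.0])]
wheel [(0.76, [216.4, 184.7, 45.9, 54.4])]
wheel_axis [(0.97, [258.1, 224.4, 142.5, 141.6]), (0.75, [249.1, 225.9, 19.4, 35.6])]
crank_grip [(0.66, [217.1, 168.1, 11.6, 17.4]), (0.58, [266.6, 215.4, 16.9, 27.4])]
jaw [(0.58, [252.4, 224.4, 20.9, 33.3])]
jaw_pointer [(0.72, [247.9, 226.5, 19.2, 32.6]), (0.72, [256.9, 224.1, 134.1, 137.5])
[... 414 characters left out ...]
.0]), (0.48, [303.9, 202.1, 11.9, 12.6]), (0.4, [299.6, 246.4, 10.6, 8.6])]
pin_flange [(0.45, [300.2, 245.1, 13.5, 11.9]), (0.41, [300.6, 200.1, 9.3, 5.7])]
notch [(0.96, [184.9, 281.6, 49.9, 40.3]), (0.8, [234.8, 188.4, 40.9, 30.7])]
bracket [(0.93, [183.0, 283.6, 50.6, 44.6]), (0.57, [233.3, 190.4, 42.8, 34.8]), (0.23, [347.8, 210.3, 43.7, 43.7])]
wheel [(0.81, [345.8, 212.4, 44.8, 49.2])]
wheel_axis [(0.65, [309.6, 195.2, 116.8, 70.4])]
crank_grip [(0.42, [353.1, 222.1, 7.0, 1.6])]
jaw [(0.62, [310.2, 200.6, 9.6, 36.9]), (0.39, [313.1, 194.9, 115.1, 69.1])]
jaw_pointer [(0.5, [310.0, 203.5, 15.2, 33.4]), (0.42, [416.8, 260.5, 69.0, 60.3])]
marker_tip [(0.16, [311.8, 197.2, 114.6, 65.9])]
```

View pics/scene0.png

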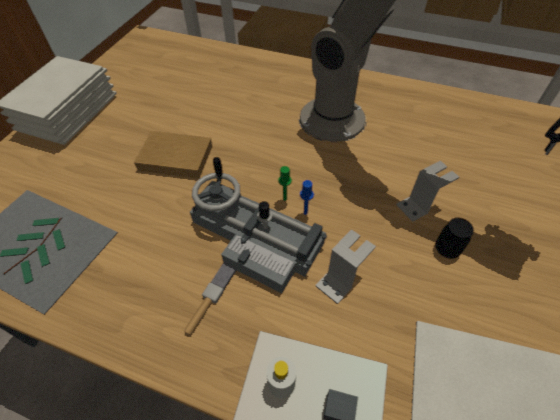

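View pics/top0.png

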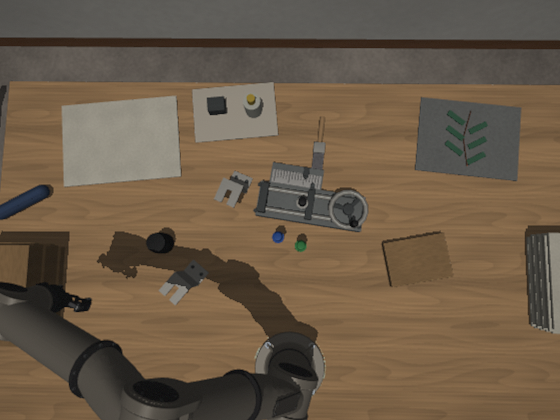

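The scene has the black-gripped pin in the press at scene (264,211) / top (303,202). The look-alikes are the green pin (285,180)/(301,246) and the blue pin (307,193)/(279,237), so I take the black one. There are two brackets: scene (345,265)/top (235,188), and scene (428,190)/top (183,283). The robot's right is −y, which is right in the top picture, so the bracket at top (235,188) is the one meant, and it also stands at the press's +y end. Next are close crops.

Run:
```python
import cv2,numpy as np
a=cv2.imread('pics/scene0.png')[140:310,180:385]; b=cv2.imread('pics/top0.png')[155:240,208:378]
a=cv2.resize(a,None,fx=3.5,fy=3.5,interpolation=cv2.INTER_CUBIC); b=cv2.resize(b,None,fx=4.5,fy=4.5,interpolation=cv2.INTER_CUBIC)
cv2.imwrite('pics/c1.png',np.clip(a*1.4,0,255));cv2.imwrite('pics/c2.png',np.clip(b*1.4,0,255));print(a.shape,b.shape)
```

```text
(595, 718, 3) (382, 765, 3)[ WARN:0@0.082] global loadsave.cpp:1063 imwrite_ Unsupported depth image for selected encoder is fallbacked to CV_8U.
```

View pics/c1.png

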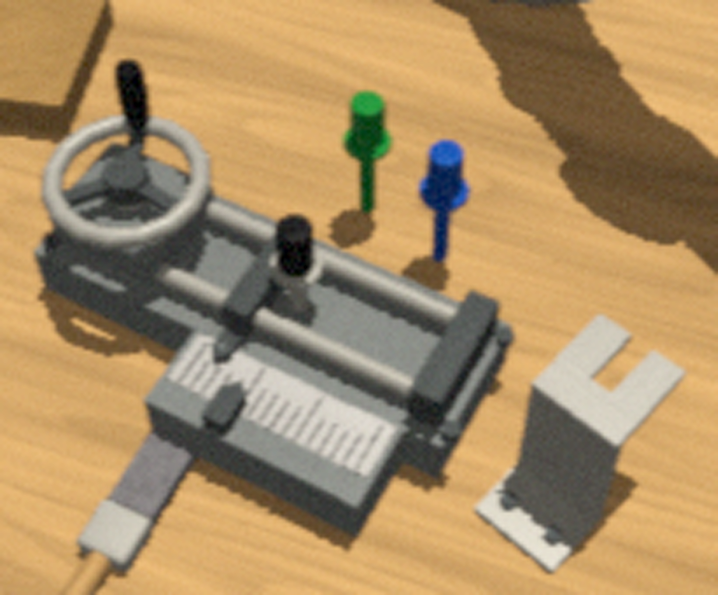

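View pics/c2.png

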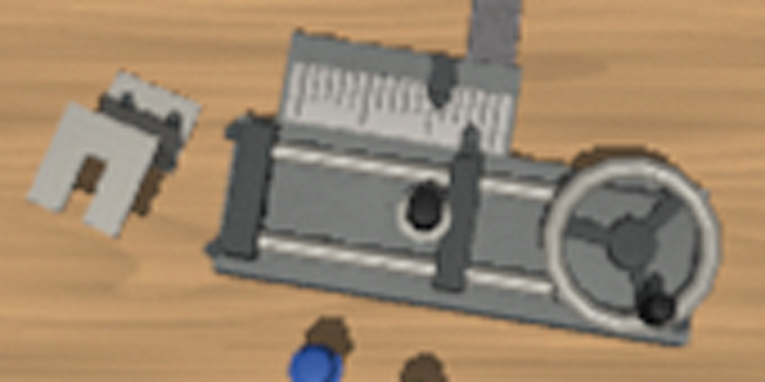

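```bash
cat > fit.py <<'E'
from h import *
from scipy.optimize import least_squares
np.set_printoptions(precision=4,suppress=True)
S=viewer.read_camera('scene');T=viewer.read_camera('top')
s=lambda x,y:(180+x/3.5-.36,140+y/3.5-.36); t=lambda x,y:(208+x/4.5-.39,155+y/4.5-.39)
def W(p,l): 
    c,n=np.cos(p[2]),np.sin(p[2]);return np.array([p[0]+c*l[0]-n*l[1],p[1]+n*l[0]+c*l[1],l[2]])
def fit(obs,p0,k=0):
    f=lambda p:np.concatenate([proj(c,W(p,l(p) if callable(l) else l))-uv for c,l,uv in obs])
    r=least_squares(f,p0,loss='soft_l1');print('p',r.x,'res px\n',r.fun.reshape(-1,2).round(1).tolist());return r.x
if __name__=='__main__':
    z=.12
    B=[(S,(-.043,-.036,z),s(602,316)),(S,(-.043,.036,z),s(684,373)),(S,(.035,.036,z),s(618,443)),(S,(.035,-.036,z),s(535,383)),
       (T,(-.043,.036,z),t(28,200)),(T,(-.043,-.036,z),t(120,237)),(T,(.035,-.036,z),t(158,138)),(T,(.035,.036,z),t(75,103))]
    b=fit(B,[.45,.15,0]);print('notch pt',W(b,(-.004,0,z)))
    # triangulated heights check
    for i,j in ((0,5),(1,4),(2,7),(3,6)): print('corner',tri([ray(S,B[i][2]),ray(T,B[j][2])]))
    for n,a,c in (('wheelrim',(127,182),(633,243)),('griptop',(294,226),(429,192)),('flange',(295,262),(424,210)),('crank',(127,68),(657,305)),('pointer',(222,355),(471,128)),('marker',(237,386),(437,106))):
        print(n,tri([ray(S,s(*a)),ray(T,t(*c))]))
    w=tri([ray(S,s(127,182)),ray(T,t(633,243))])
    Pp=[(S,(0,-.18,.112),s(127,182)),(T,(0,-.18,.115),t(633,243)),(S,(.0,.105,.09),s(455,345)),(T,(0,.105,.09),t(249,187)),
        (S,lambda p:(0,p[3],.145),s(294,226)),(T,lambda p:(0,p[3],.145),t(429,192)),
        (S,lambda p:(p[4],p[5],.06),s(222,355)),(T,lambda p:(p[4],p[5],.06),t(471,128)),
        (S,lambda p:(p[6],p[7],.06),s(237,386)),(T,lambda p:(p[6],p[7],.06),t(437,106))]
    p=fit(Pp,[.37,-.1,0,0,.06,0,.08,0]);print('pin',W(p,(0,p[3],.145)),'wheel',W(p,(0,-.18,.1)))
    for k in ('pin','crank_grip'):
        for c in (S,T):
            g=c['frame'].astype(int); pass
    o=readout.get_obs();print(o['eef_pos'],o['tool_rot'])
    q=o['tool_rot'];print(R.from_quat([q[1],q[2],q[3],q[0]]).as_matrix())
E
python3 fit.py
```

```text
p [ 0.5809  0.2051 -0.387 ] res px
 [[-0.7, -1.2], [0.2, -0.7], [-0.2, 0.7], [-1.1, -0.3], [-0.7, -0.3], [-1.0, -0.1], [0.0, 0.1], [-1.5, -0.4]]
notch pt [0.5771 0.2066 0.12  ]
corner [0.5273 0.1878 0.1147]
corner [0.554  0.2539 0.1156]
corner [0.6252 0.2227 0.1191]
corner [0.5998 0.16   0.1199]
wheelrim [ 0.5274 -0.187   0.1087]
griptop [ 0.5563 -0.0353  0.1554]
flange [ 0.551  -0.0358  0.1049]
crank [ 0.4777 -0.1965  0.1831]
pointer [ 0.6195 -0.0705  0.059 ]
marker [ 0.6379 -0.0474  0.0562]
p [ 0.5544 -0.0082 -0.1474 -0.0288  0.0735 -0.0515  0.0893 -0.026 ] res px
 [[-0.5, -0.6], [-0.4, -0.2], [-0.1, -0.2], [-0.6, -0.3], [-0.7, 0.5], [-0.7, 2.7], [-0.4, -0.1], [-0.6, 0.1], [0.3, -0.4], [0.3, -0.7]]
pin [ 0.5502 -0.0366  0.145 ] wheel [ 0.528  -0.1862  0.1   ]
[0.2534 0.6257 0.2313] [-0.      0.1912  0.9815  0.    ]
[[-0.9269  0.3754  0.    ]
 [ 0.3754  0.9269  0.    ]
 [ 0.      0.     -1.    ]]
```

```bash
python3 - <<'E'
from h import *
o=np.array(readout.get_obs()['eef_pos']);print(totool(np.array([.551,-.0362,.2])-o))
E
python3 -m handwheel '[[[-524,-502,0],[0,0,0],-1],[[-524,-502,0],[0,0,0],-1],[[-524,-502,0],[0,0,0],-1],[[-524,-502,0],[0,0,0],-1],[[-524,-502,0],[0,0,0],-1],[[-524,-502,0],[0,0,0],-1],[[-524,-502,0],[0,0,0],-1],[[-524,-502,0],[0,0,0],-1],[[-524,-502,0],[0,0,0],-1],[[-524,-502,0],[0,0,0],-1],[[-524,-502,0],[0,0,0],-1],[[-524,-502,0],[0,0,0],-1],[[-524,-502,0],[0,0,0],-1],[[-524,-502,0],[0,0,0],-1],[[-524,-502,0],[0,0,0],-1],[[-524,-502,0],[0,0,0],-1],[[-524,-502,0],[0,0,0],-1],[[-524,-502,0],[0,0,0],-1],[[-524,-502,0],[0,0,0],-1],[[-524,-502,0],[0,0,0],-1]]'
python3 - <<'E'
from h import *
import fit
o=np.array(readout.get_obs()['eef_pos']);print(o,totool(np.array([.551,-.0362,.2])-o))
S,T=fit.S,fit.T
a=cv2.resize(S['frame'][120:270,190:340,::-1],None,fx=2.6,fy=2.6,interpolation=2);b=cv2.resize(T['frame'][140:240,240:340,::-1],None,fx=3.9,fy=3.9,interpolation=2)
cv2.imwrite('pics/d.png',np.hstack([a,b]))
E
```

```text
[-524.31184808 -501.7232729    31.28837065]
t: 3.17
eef_pos: [0.5507, -0.0374, 0.2312]
tool_rot: [-0.0, 0.193, 0.981, -0.0]
contact_force: [-0.6, 0.5, -0.7]
gripper_width: 1.0
[ 0.5503 -0.0349  0.2312] [-1.159  -0.9518 31.1557]
```

View pics/d.png

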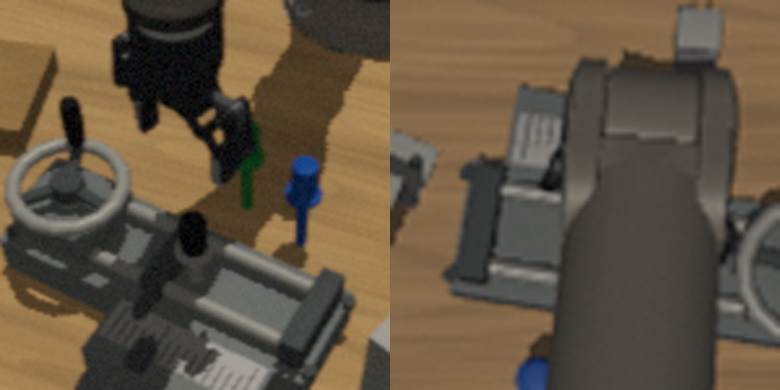

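The wheel is at crop (66,185), the black pin at (193,232) and the hand hangs straight above the pin with its fingers either side. I descend now.

```bash
python3 - <<'E'
from h import *
c=viewer.read_camera('scene');print(proj(c,(.5503,-.0355,.225)),proj(c,(.551,-.0362,.145)))
E
python3 -m handwheel '[[[0,-1,25],[0,0,0],-1],[[0,-1,50],[0,0,0],-1],[[0,-1,75],[0,0,0],-1],[[0,-1,95],[0,0,0],-1],[[0,-1,110],[0,0,0],-1],[[0,-1,118],[0,0,0],-1],[[0,-1,121],[0,0,0],-1],[[0,-1,121],[0,0,0],-1],[[0,-1,121],[0,0,0],-1]]'
python3 -m handwheel '[[[0,0,0],[0,0,0],0],[[0,0,0],[0,0,0],0.2],[[0,0,0],[0,0,0],0.4],[[0,0,0],[0,0,0],0.6],[[0,0,0],[0,0,0],0.8],[[0,0,0],[0,0,0],1],[[0,0,0],[0,0,0],1],[[0,0,0],[0,0,0],1],[[0,0,0],[0,0,0],1],[[0,0,0],[0,0,0],1]]' 60
```

```text
[261.81074825 184.15646807] [262.97873004 205.0243869 ]
t: 4.07
eef_pos: [0.5508, -0.0368, 0.1111]
tool_rot: [0.001, 0.191, 0.982, 0.0]
contact_force: [-0.2, 0.3, 0.4]
gripper_width: 1.002
t: 4.9
eef_pos: [0.5507, -0.0372, 0.1108]
tool_rot: [0.0, 0.191, 0.982, 0.0]
contact_force: [-0.2, 0.5, 6.3]
gripper_width: 0.31
```

```bash
python3 -m handwheel '[[[0,0,-5],[0,0,0],1],[[0,0,-12],[0,0,0],1],[[0,0,-22],[0,0,0],1],[[0,0,-32],[0,0,0],1],[[0,0,-42],[0,0,0],1],[[0,0,-55],[0,0,0],1],[[0,0,-70],[0,0,0],1],[[0,0,-85],[0,0,0],1],[[0,0,-100],[0,0,0],1],[[0,0,-110],[0,0,0],1],[[0,0,-110],[0,0,0],1],[[0,0,-110],[0,0,0],1]]'
python3 - <<'E'
from h import *
o=np.array(readout.get_obs()['eef_pos']);print(o,readout.get_obs()['contact_force'],totool(np.array([.577-.051,.2066+.021,o[2]])-o))
S=viewer.read_camera('scene');T=viewer.read_camera('top')
a=cv2.resize(S['frame'][120:270,200:350,::-1],None,fx=2.6,fy=2.6,interpolation=2)
cv2.imwrite('pics/e.png',a)
for n in('pin','pin_grip','pin_flange'):print([(round(d['score'],2),np.round(d['rect'],1).tolist()) for d in viewer.search_frame(S,n)])
E
```

```text
t: 5.9
eef_pos: [0.5503, -0.0373, 0.2208]
tool_rot: [0.0, 0.191, 0.982, 0.0]
contact_force: [-0.3, 0.1, -2.9]
gripper_width: 0.311
[ 0.55032903 -0.03728073  0.22079215] [-0.32707907  0.08086102 -2.94541369] [1.21972486e+02 2.36381919e+02 4.87300055e-02]
[(0.81, [286.4, 184.4, 13.8, 31.9]), (0.65, [264.1, 193.1, 13.5, 39.2]), (0.51, [308.8, 196.7, 17.5, 32.6])]
[(0.85, [306.3, 199.3, 16.2, 38.4]), (0.58, [260.6, 189.8, 16.3, 37.5])]
[(0.79, [287.1, 183.7, 13.6, 33.3]), (0.69, [308.0, 198.6, 16.8, 36.1]), (0.5, [262.6, 192.0, 16.0, 37.8])]
```

View pics/e.png

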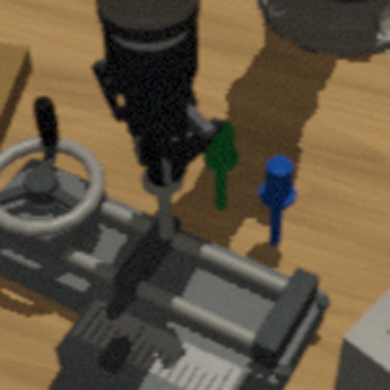

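The pin is out and hangs upright at crop (165,205). I carry it to in front of the bracket mouth and look there.

```bash
python3 -m handwheel '[[[12,24,0],[0,0,0],1],[[24,47,0],[0,0,0],1],[[37,71,0],[0,0,0],1],[[49,94,0],[0,0,0],1],[[61,118,0],[0,0,0],1],[[73,142,0],[0,0,0],1],[[85,165,0],[0,0,0],1],[[98,189,0],[0,0,0],1],[[110,212,0],[0,0,0],1],[[118,228,0],[0,0,0],1],[[122,236,0],[0,0,0],1],[[122,236,20],[0,0,0],1],[[122,236,40],[0,0,0],1],[[122,236,60],[0,0,0],1],[[122,236,73],[0,0,0],1],[[122,236,75],[0,0,0],1],[[122,236,75],[0,0,0],1],[[122,236,75],[0,0,0],1],[[122,236,75],[0,0,0],1]]'
python3 - <<'E'
from h import *
o=np.array(readout.get_obs()['eef_pos'])
S=viewer.read_camera('scene');T=viewer.read_camera('top')
a=cv2.resize(S['frame'][195:295,290:390,::-1],None,fx=4,fy=4,interpolation=2)
b=cv2.resize(T['frame'][150:250,190:290,::-1],None,fx=4,fy=4,interpolation=2)
cv2.imwrite('pics/f.png',np.hstack([a,b]))
print('S',(proj(S,o+[0,0,-.016])-[290,195])*4,'tip',(proj(S,o+[0,0,-.101])-[290,195])*4,'notch',(proj(S,[.577,.2066,.12])-[290,195])*4)
E
```

```text
t: 7.73
eef_pos: [0.5266, 0.2274, 0.1464]
tool_rot: [0.001, 0.191, 0.982, 0.001]
contact_force: [0.2, -0.1, -2.1]
gripper_width: 0.314
S [309.53881033 142.74709582] tip [287.78883016 215.6106966 ] notch [253.62530036 208.39624812]
```

View pics/f.png

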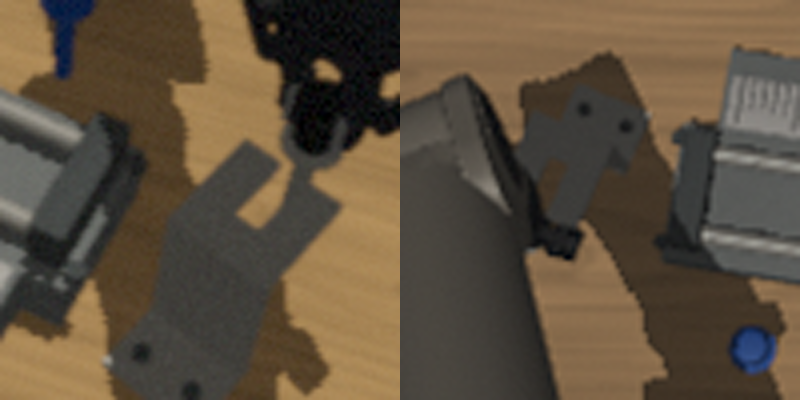

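Run:
```python
from h import *
import fit
o=np.array(readout.get_obs()['eef_pos']);b=[.5809,.2051,-.387]
S=viewer.read_camera('scene');x0,y0,k=338,208,11
im=np.clip(S['frame'][y0:y0+53,x0:x0+53,::-1].astype(float)*1.9,0,255).astype(np.uint8)
im=cv2.resize(im,None,fx=k,fy=k,interpolation=2)
g=lambda p:(proj(S,p)+.5-[x0,y0])*k
def ln(p,q,c):cv2.line(im,*[tuple(int(v) for v in g(r)) for r in(p,q)],c,1,cv2.LINE_AA)
for y in(-.036,-.009,.009,.036): ln(fit.W(b,(-.043,y,.12)),fit.W(b,(.005,y,.12)),(0,255,0))
ln(fit.W(b,(-.065,0,.12)),fit.W(b,(.005,0,.12)),(0,255,255))
ln(o+[0,0,-.016],o+[0,0,-.06],(0,0,255))
for a in np.linspace(0,6.28,60): cv2.circle(im,tuple(int(v) for v in g(o+[.02*np.cos(a),.02*np.sin(a),-.016])),1,(255,0,0),-1)
cv2.imwrite('pics/g.png',im)
J=[(g(o+np.array(d))-g(o))/k for d in((.01,0,0),(0,.01,0))];print('px per 10mm x,y',J)
```

```text
px per 10mm x,y [array([-0.9258,  3.2513]), array([4.1209, 1.1878])]
```

View pics/g.png

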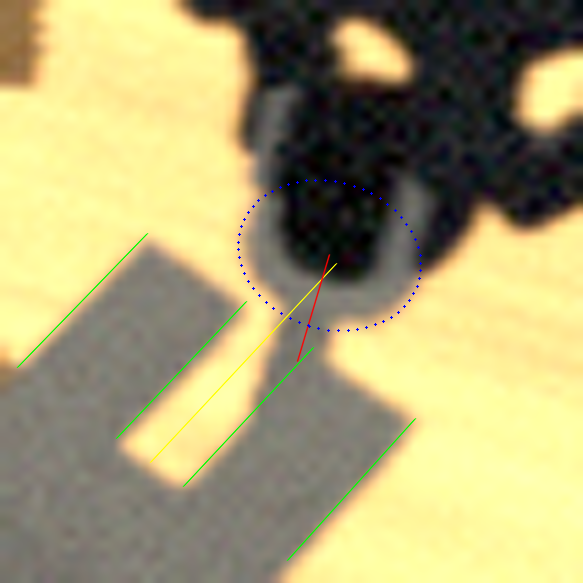

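The overlay fits: the pin axis matches the TCP, crossing the notch's middle line at crop (323,278), and the notch edges follow the green lines. I slide in and watch the force.

```bash
python3 -m handwheel '[[[-8,0,0],[0,0,0],1],[[-16,0,0],[0,0,0],1],[[-24,0,0],[0,0,0],1],[[-32,0,0],[0,0,0],1],[[-39,0,0],[0,0,0],1],[[-45,0,0],[0,0,0],1],[[-50,0,0],[0,0,0],1],[[-53,0,0],[0,0,0],1],[[-54.5,0,0],[0,0,0],1],[[-54.5,0,0],[0,0,0],1],[[-54.5,0,0],[0,0,0],1]]'
python3 -m handwheel '[[[0,0,3],[0,0,0],1],[[0,0,6],[0,0,0],1],[[0,0,8],[0,0,0],1],[[0,0,9],[0,0,0],1],[[0,0,9.5],[0,0,0],1],[[0,0,9.5],[0,0,0],1],[[0,0,9.5],[0,0,0],1]]'
python3 - <<'E'
from h import *
import fit
o=np.array(readout.get_obs()['eef_pos']);b=[.5809,.2051,-.387]
print(o,o[:2]-fit.W(b,(-.004,0,.12))[:2])
S=viewer.read_camera('scene');x0,y0,k=318,198,9
im=np.clip(S['frame'][y0:y0+65,x0:x0+65,::-1].astype(float)*1.9,0,255).astype(np.uint8)
im=cv2.resize(im,None,fx=k,fy=k,interpolation=2)
cv2.imwrite('pics/i.png',im)
E
```

```text
t: 8.9
eef_pos: [0.576, 0.2069, 0.1452]
tool_rot: [-0.0, 0.191, 0.982, -0.0]
contact_force: [-0.0, 0.2, -1.2]
gripper_width: 0.307
t: 9.48
eef_pos: [0.576, 0.2069, 0.1366]
tool_rot: [-0.0, 0.191, 0.982, 0.0]
contact_force: [-2.7, -1.0, 6.1]
gripper_width: 0.309
[0.576  0.2069 0.1366] [-0.0012  0.0003]
```

View pics/i.png

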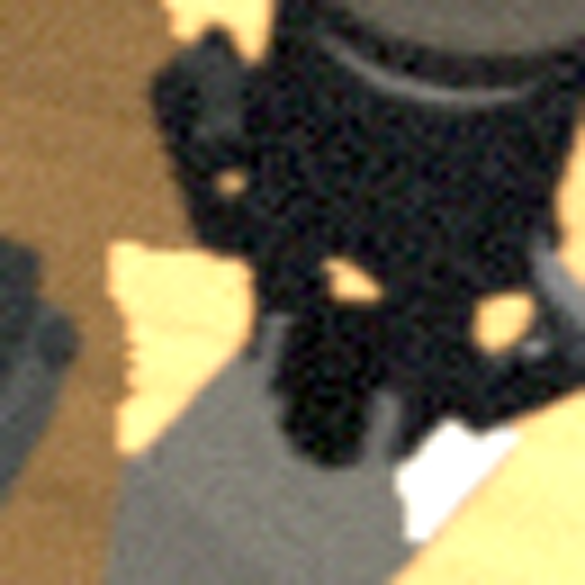

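The flange is touching the plate (about 6 N upward), with the grip at crop (330,420) over the notch. I release and rise.

```bash
python3 -m handwheel '[[[0,0,0],[0,0,0],0.3],[[0,0,0],[0,0,0],0.1],[[0,0,0],[0,0,0],-0.2],[[0,0,0],[0,0,0],-0.6],[[0,0,0],[0,0,0],-1],[[0,0,0],[0,0,0],-1],[[0,0,0],[0,0,0],-1],[[0,0,-10],[0,0,0],-1],[[0,0,-30],[0,0,0],-1],[[0,0,-60],[0,0,0],-1],[[0,0,-95],[0,0,0],-1],[[0,0,-110],[0,0,0],-1],[[0,0,-110],[0,0,0],-1]]' 
python3 -m handwheel '[[[40,-60,0],[0,0,0],-1],[[40,-100,0],[0,0,0],-1],[[40,-140,0],[0,0,0],-1],[[40,-140,0],[0,0,0],-1],[[40,-140,0],[0,0,0],-1]]'
python3 - <<'E'
from h import *
np.set_printoptions(precision=4,suppress=True)
import fit
S,T=fit.S,fit.T
a=cv2.resize(S['frame'][120:290,180:385,::-1],None,fx=2,fy=2,interpolation=2)
b=cv2.resize(T['frame'][155:240,208:378,::-1],None,fx=2.2,fy=2.2,interpolation=2)
h=max(a.shape[0],b.shape[0]);pad=lambda m:np.vstack([m,np.zeros((h-m.shape[0],m.shape[1],3),np.uint8)])
cv2.imwrite('pics/j.png',np.clip(np.hstack([pad(a),pad(b)]).astype(float)*1.3,0,255).astype(np.uint8))
print('crank',[(round(d['score'],2),np.round(d['rect'],1).tolist()) for c in(S,T) for d in viewer.search_frame(c,'crank_grip')])
print('flange centre expected',(proj(S,[.577,.2066,.126])-[180,120])*2)
E
```

```text
t: 10.72
eef_pos: [0.5788, 0.2075, 0.2514]
tool_rot: [0.003, 0.191, 0.981, 0.003]
contact_force: [0.9, 0.4, 0.0]
gripper_width: 1.003
t: 11.13
eef_pos: [0.4839, 0.0864, 0.2456]
tool_rot: [-0.001, 0.195, 0.981, -0.001]
contact_force: [-0.4, 0.4, -0.5]
gripper_width: 1.0
crank [(0.63, [216.8, 165.7, 9.2, 21.0]), (0.49, [352.8, 223.2, 6.2, 4.4])]
flange centre expected [347.5099 251.5502]
```

View pics/j.png

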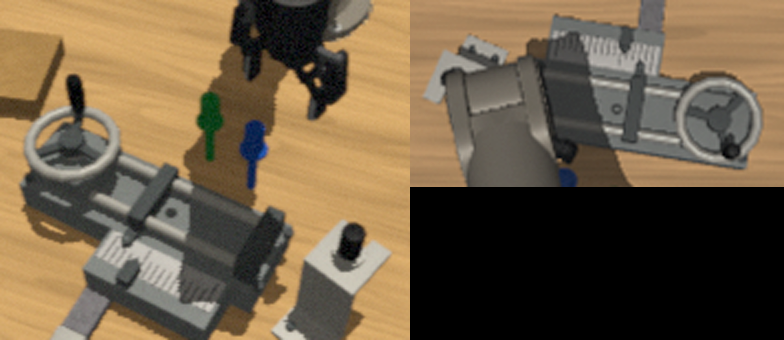

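The pin stands parked in the notch at crop (350,243), upright by its flange, and the bore is empty at (170,212). The jaw has not moved. Next is the crank.

Run:
```python
from h import *
o=np.array(readout.get_obs()['eef_pos']);print(o,readout.get_obs()['tool_rot'],totool(np.array([.477,-.1967,.141])-o))
```

```text
[0.48696383 0.09313516 0.24586661] [1.17926745e-04 1.90661905e-01 9.81655722e-01 2.58741354e-04] [ -99.24028207 -272.55070727  104.72910472]
```

```bash
python3 -m handwheel '[[[-12,-34,0],[0,0,0],-1],[[-25,-68,0],[0,0,0],-1],[[-37,-102,0],[0,0,0],-1],[[-50,-136,0],[0,0,0],-1],[[-62,-170,0],[0,0,0],-1],[[-75,-205,0],[0,0,0],-1],[[-87,-240,0],[0,0,0],-1],[[-95,-262,0],[0,0,0],-1],[[-99,-272,0],[0,0,0],-1],[[-99,-272,0],[0,0,0],-1],[[-99,-272,0],[0,0,0],-1],[[-99,-272,0],[0,0,0],-1]]'
python3 - <<'E'
from h import *
o=np.array(readout.get_obs()['eef_pos']);print(o,totool(np.array([.477,-.1967,.141])-o))
E
```

```text
t: 12.33
eef_pos: [0.4771, -0.1953, 0.2454]
tool_rot: [-0.0, 0.19, 0.982, 0.0]
contact_force: [0.5, 0.3, -0.0]
gripper_width: 1.002
[ 0.4770626  -0.19531647  0.24543752] [ -0.53734309  -1.33338774 104.43680822]
```

```bash
python3 -m handwheel '[[[0,-1,25],[0,0,0],-1],[[0,-1,50],[0,0,0],-1],[[0,-1,75],[0,0,0],-1],[[0,-1,92],[0,0,0],-1],[[0,-1,102],[0,0,0],-1],[[0,-1,104],[0,0,0],-1],[[0,-1,104],[0,0,0],-1],[[0,-1,104],[0,0,0],-0.2],[[0,-1,104],[0,0,0],0.2],[[0,-1,104],[0,0,0],0.5],[[0,-1,104],[0,0,0],0.8],[[0,-1,104],[0,0,0],1],[[0,-1,104],[0,0,0],1],[[0,-1,104],[0,0,0],1],[[0,-1,104],[0,0,0],1],[[0,-1,104],[0,0,0],1]]' 30
python3 - <<'E'
from h import *
ob=readout.get_obs();o=np.array(ob['eef_pos']);print(o,ob['contact_force'])
A=np.array([.5277,-.1866]);d=o[:2]-A;print('r',np.hypot(*d),'ang',np.degrees(np.arctan2(d[1],d[0])))
th0=np.arctan2(d[1],d[0]);r=.052
c=A+.052*np.array([np.cos(th0),np.sin(th0)])
for k in range(0,310,15):
    a=th0-np.radians(k);p=A+r*np.array([np.cos(a),np.sin(a)]);print(k,totool(np.r_[p-c,0])[:2].round(1).tolist(),end=' ')
E
```

```text
t: 13.67
eef_pos: [0.4759, -0.1984, 0.1424]
tool_rot: [0.0, 0.191, 0.982, 0.0]
contact_force: [-2.0, 0.0, 5.1]
gripper_width: 0.259
[ 0.47589672 -0.19841094  0.14236718] [-2.01141041e+00  3.29816662e-03  5.09468602e+00]
r 0.0531326470561801 ang -167.1563358753259
0 [0.0, 0.0] 15 [6.2, 12.1] 30 [9.2, 25.3] 45 [8.6, 38.9] 60 [4.5, 51.8] 75 [-2.9, 63.2] 90 [-12.9, 72.4] 105 [-24.9, 78.7] 120 [-38.2, 81.6] 135 [-51.7, 81.0] 150 [-64.7, 76.9] 165 [-76.1, 69.5] 180 [-85.3, 59.5] 195 [-91.5, 47.5] 210 [-94.5, 34.2] 225 [-93.8, 20.7] 240 [-89.7, 7.7] 255 [-82.4, -3.7] 270 [-72.4, -12.9] 285 [-60.4, -19.1] 300 [-47.1, -22.0]
```

```bash
python3 -m handwheel '[[[3.5,6,0],[0,0,0],1],[[6.2,12.1,0],[0,0,0],1],[[8,18.7,0],[0,0,0],1],[[9.2,25.3,0],[0,0,0],1],[[9.2,32,0],[0,0,0],1],[[8.6,38.9,0],[0,0,0],1],[[4.5,51.8,0],[0,0,0],1],[[-2.9,63.2,0],[0,0,0],1],[[-12.9,72.4,0],[0,0,0],1],[[-12.9,72.4,0],[0,0,0],1]]'
python3 - <<'E'
from h import *
np.set_printoptions(precision=4,suppress=True)
ob=readout.get_obs();o=np.array(ob['eef_pos']);print(o,ob['contact_force'],ob['gripper_width'])
A=np.array([.5277,-.1866]);d=o[:2]-A;print('r',np.hypot(*d),'ang',np.degrees(np.arctan2(d[1],d[0])))
S=viewer.read_camera('scene');T=viewer.read_camera('top')
for n in('wheel','crank_grip','jaw_pointer'):print(n,[(round(d['score'],2),np.round(d['rect'],1).tolist()) for c in(S,T) for d in viewer.search_frame(c,n)])
cv2.imwrite('pics/k.png',cv2.resize(S['frame'][120:290,180:385,::-1],None,fx=3.5,fy=3.5,interpolation=2))
E
```

```text
t: 14.5
eef_pos: [0.5181, -0.1345, 0.1424]
tool_rot: [0.002, 0.19, 0.982, -0.0]
contact_force: [1.7, 0.4, 5.7]
gripper_width: 0.256
[ 0.5181 -0.1345  0.1424] [1.6989 0.4204 5.6804] 0.2561771768656198
r 0.05294294646920762 ang 100.45295553423128
wheel [(0.67, [215.8, 193.2, 45.0, 36.5]), (0.62, [256.7, 223.6, 23.4, 44.0]), (0.66, [362.8, 216.0, 12.7, 26.6])]
crank_grip [(0.61, [231.3, 186.4, 2.4, 13.3]), (0.59, [346.2, 266.4, 55.7, 70.6])]
jaw_pointer [(0.86, [256.0, 223.9, 30.8, 43.6]), (0.54, [355.9, 241.1, 14.5, 24.5]), (0.82, [308.2, 201.4, 15.8, 37.7])]
```

View pics/k.png

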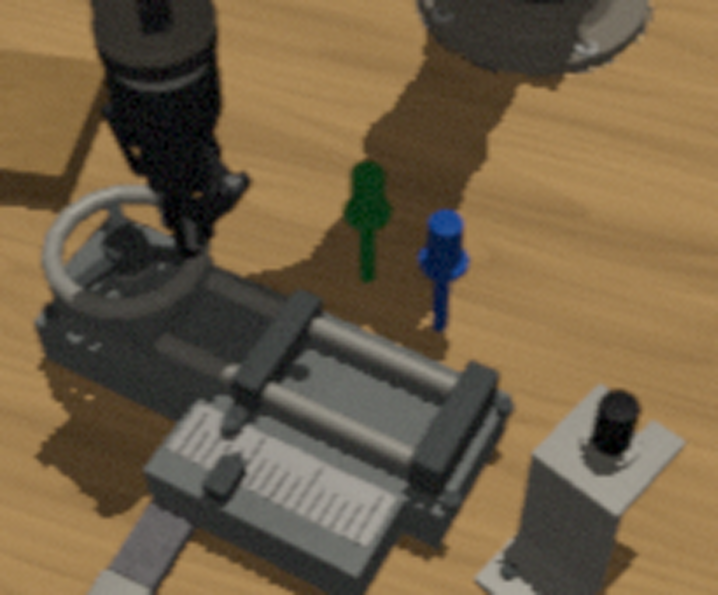

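The jaw follows: the pointer tip is now at crop (232,428) and the marker nose at (236,458). The pin is still parked at (615,420). I continue to about 285°.

```bash
python3 -m handwheel '[[[-12,6.3,0],[0,0,0],1],[[-25.3,9.2,0],[0,0,0],1],[[-38.8,8.6,0],[0,0,0],1],[[-51.8,4.5,0],[0,0,0],1],[[-63.2,-2.9,0],[0,0,0],1],[[-72.4,-12.9,0],[0,0,0],1],[[-78.6,-24.9,0],[0,0,0],1],[[-81.6,-38.2,0],[0,0,0],1],[[-80.9,-51.7,0],[0,0,0],1],[[-76.8,-64.7,0],[0,0,0],1],[[-69.5,-76.1,0],[0,0,0],1],[[-59.5,-85.3,0],[0,0,0],1],[[-47.5,-91.5,0],[0,0,0],1],[[-47.5,-91.5,0],[0,0,0],1],[[-47.5,-91.5,0],[0,0,0],1]]'
python3 - <<'E'
from h import *
import fit
np.set_printoptions(precision=4,suppress=True)
ob=readout.get_obs();o=np.array(ob['eef_pos']);print(o,ob['contact_force'],ob['gripper_width'])
A=np.array([.5277,-.1866]);d=o[:2]-A;print('r',np.hypot(*d),'ang',np.degrees(np.arctan2(d[1],d[0])))
S,T=fit.S,fit.T;k=10
f=lambda m:np.clip(cv2.resize(m[...,::-1],None,fx=k,fy=k,interpolation=2).astype(float)*1.5,0,255).astype(np.uint8)
for c in (S,T): print(proj(c,(.638,-.0474,.058)))
us,vs=[int(v) for v in proj(S,(.63,-.05,.058))];ut,vt=[int(v) for v in proj(T,(.63,-.05,.058))]
print('origins',(us-22,vs-24),(ut-17,vt-24))
a=f(S['frame'][vs-24:vs+24,us-22:us+22]);b=f(T['frame'][vt-24:vt+24,ut-17:ut+17])
cv2.imwrite('pics/l.png',np.hstack([a,b]))
E
```

```text
t: 16.15
eef_pos: [0.5236, -0.2378, 0.1424]
tool_rot: [-0.0, 0.192, 0.981, 0.001]
contact_force: [-1.8, 0.9, 7.6]
gripper_width: 0.255
[ 0.524  -0.2378  0.1424] [-2.0221  2.2805  7.9208] 0.257956974858382
r 0.051374354978589665 ang -94.07442343988495
[247.7736 249.6112]
[305.0994 177.8982]
origins (226, 222) (288, 156)
```

View pics/l.png

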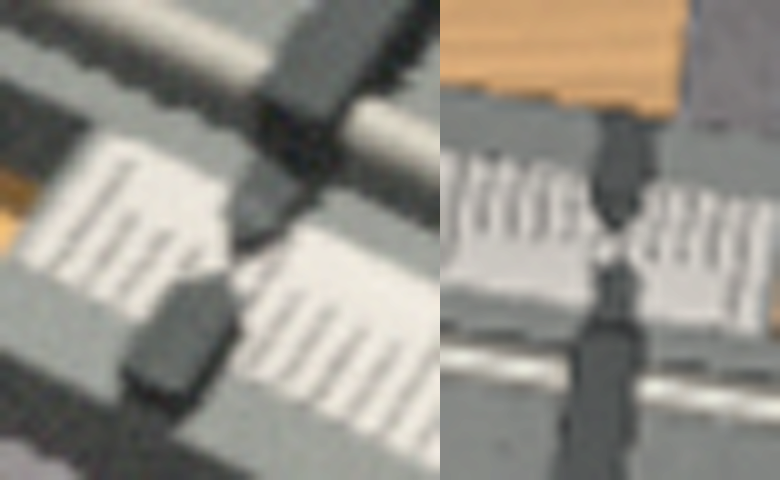

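```bash
cat > rect.py <<'E'
from h import *
import fit,sys
p=[.5544,-.0082,-.1474];z=.058;k=8
out=[]
for n in('scene','top'):
    fr=[viewer.read_camera(n) for _ in range(3)];c=fr[0];im=np.mean([f['frame'] for f in fr],0).astype(np.float32)
    X,Y=np.meshgrid(np.arange(.050,.115,.001/k),np.arange(-.060,.010,.001/k),indexing='ij')
    K,r,t=P(c);W=np.stack([p[0]+np.cos(p[2])*X-np.sin(p[2])*Y,p[1]+np.sin(p[2])*X+np.cos(p[2])*Y,np.full_like(X,z)],-1)
    q=(W@r.T+t)@K.T;m=(q[...,:2]/q[...,2:]).astype(np.float32)
    g=cv2.remap(im,m[...,0],m[...,1],cv2.INTER_CUBIC);G=g.mean(2)
    dark=np.clip(130-G,0,60)
    for x in np.arange(.060,.112,.002):
        i=int(round((x-.05)*1000*k));row=dark[i-4:i+4,int(10*k):int(60*k)].mean(0);ys=-.060+np.arange(int(10*k),int(60*k))/k/1000
        h=ys[row>15];print(n,'x%.0f'%(x*1000),'y lo/hi/mid',(h.min()*1e3).round(1) if len(h) else '-',(h.max()*1e3).round(1) if len(h) else '-',((row*ys).sum()/row.sum()*1e3).round(2) if len(h) else '-',len(h)/k)
    g=g[::2,::2]*1.5
    for j in range(0,g.shape[1],40): g[:,j]=(255,0,0)
    out.append(np.clip(g,0,255).astype(np.uint8)[...,::-1])
cv2.imwrite(sys.argv[1],np.vstack(out)); print(out[0].shape)
E
python3 rect.py pics/m.png
```

```text
scene x60 y lo/hi/mid -50.0 -0.1 -26.31 50.0
scene x62 y lo/hi/mid -48.4 -0.4 -26.99 34.5
scene x64 y lo/hi/mid -39.7 -17.9 -28.76 22.0
scene x66 y lo/hi/mid -38.9 -19.5 -29.08 19.5
scene x68 y lo/hi/mid -38.4 -18.2 -28.24 20.25
scene x70 y lo/hi/mid -37.9 -17.6 -27.64 20.375
scene x72 y lo/hi/mid -36.9 -17.9 -27.35 19.125
scene x74 y lo/hi/mid -34.4 -19.5 -26.9 15.0
scene x76 y lo/hi/mid -33.2 -20.5 -26.85 12.875
scene x78 y lo/hi/mid -33.1 -21.8 -27.08 11.5
scene x80 y lo/hi/mid -32.8 -23.2 -27.43 9.625
scene x82 y lo/hi/mid -29.1 -24.4 -26.19 4.875
scene x84 y lo/hi/mid -27.5 -25.4 -29.41 2.25
scene x86 y lo/hi/mid -28.2 -25.0 -31.23 3.375
scene x88 y lo/hi/mid -30.5 -23.5 -27.58 7.125
scene x90 y lo/hi/mid -32.5 -16.6 -25.64 16.0
scene x92 y lo/hi/mid -36.1 -16.4 -25.81 19.875
scene x94 y lo/hi/mid -37.4 -16.2 -26.74 21.25
scene x96 y lo/hi/mid -38.1 -15.1 -26.62 23.125
scene x98 y lo/hi/mid -38.1 -13.4 -25.46 24.875
scene x100 y lo/hi/mid -38.2 -12.1 -24.83 26.25
scene x102 y lo/hi/mid -38.1 -12.0 -24.78 26.25
scene x104 y lo/hi/mid -38.1 -12.1 -24.68 26.125
scene x106 y lo/hi/m
[... 597 characters left out ...]
.0 -0.1 -25.46 15.375
top x82 y lo/hi/mid -50.0 -0.1 -23.71 23.5
top x84 y lo/hi/mid -50.0 -0.1 -23.45 22.875
top x86 y lo/hi/mid -41.1 -0.1 -24.3 18.375
top x88 y lo/hi/mid -50.0 -0.1 -24.69 22.5
top x90 y lo/hi/mid -50.0 -0.1 -25.01 28.75
top x92 y lo/hi/mid -50.0 -0.1 -24.67 32.375
top x94 y lo/hi/mid -50.0 -0.1 -24.48 30.375
top x96 y lo/hi/mid -42.6 -0.1 -24.93 25.625
top x98 y lo/hi/mid -50.0 -0.1 -25.19 28.125
top x100 y lo/hi/mid -50.0 -0.1 -24.74 36.375
top x102 y lo/hi/mid -50.0 -0.1 -24.59 44.0
top x104 y lo/hi/mid -50.0 -0.1 -24.63 50.0
top x106 y lo/hi/mid -50.0 -0.1 -24.97 50.0
top x108 y lo/hi/mid -50.0 -0.1 -25.08 50.0
top x110 y lo/hi/mid -50.0 -0.1 -25.04 50.0
(260, 280, 3)
```

View pics/m.png

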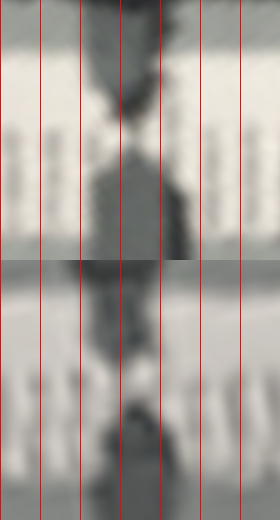

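```bash
cat > edge.py <<'E'
from h import *
import sys
p=[.5544,-.0082,-.1474];k=8
def meas(c,im,y0,w,xs,z,tag):
    X,Y=np.meshgrid(np.arange(xs[0],xs[1],.0005),np.arange(y0-.022,y0+.022,.001/k),indexing='ij')
    K,r,t=P(c);W=np.stack([p[0]+np.cos(p[2])*X-np.sin(p[2])*Y,p[1]+np.sin(p[2])*X+np.cos(p[2])*Y,np.full_like(X,z)],-1)
    q=(W@r.T+t)@K.T;m=(q[...,:2]/q[...,2:]).astype(np.float32)
    G=cv2.remap(im.mean(2).astype(np.float32),m[...,0],m[...,1],cv2.INTER_LINEAR).mean(0)
    ys=Y[0]
    # best-fit blurred box of known width w: maximise correlation
    from scipy.ndimage import gaussian_filter1d
    g=gaussian_filter1d(np.gradient(G),1.0*k)
    i=np.where(ys<y0)[0];j=np.where(ys>=y0)[0];L=ys[i[np.argmin(g[i])]];Rr=ys[j[np.argmax(g[j])]]
    pr=G[::2*k].round().astype(int).tolist()
    print(tag,'left %.1f right %.1f mid %.1f  left+w/2 %.1f'%(L*1e3,Rr*1e3,(L+Rr)*500,L*1e3+w*500),'start %.0f'%(ys[0]*1e3),pr)
for n in('scene','top'):
    c=viewer.read_camera(n)
    for tag,im,yp in(('init',cv2.imread(f'pics/{n}0.png')[...,::-1],-.053),('now',c['frame'],float(sys.argv[1]))):
        meas(c,im,yp,.016,(.066,.072),.058,f'{n} {tag} pointer')
        for z in(.058,.066): meas(c,im,-.026,.020,(.094,.104),z,f'{n} {tag} marker z{z}')
E
python3 edge.py -.0295
```

```text
scene init pointer left -61.2 right -44.6 mid -52.9  left+w/2 -53.2 start -75 [135, 141, 140, 134, 129, 125, 114, 95, 77, 74, 73, 70, 64, 56, 57, 85, 119, 139, 145, 145, 146, 146]
scene init marker z0.058 left -37.7 right -14.1 mid -25.9  left+w/2 -27.7 start -48 [125, 126, 137, 141, 132, 107, 80, 68, 65, 63, 63, 64, 65, 64, 61, 56, 66, 94, 121, 128, 121, 124]
scene init marker z0.066 left -34.6 right -12.4 mid -23.5  left+w/2 -24.6 start -48 [142, 133, 124, 129, 139, 141, 128, 104, 85, 76, 70, 66, 65, 66, 69, 71, 72, 81, 107, 129, 135, 127]
scene now pointer left -38.0 right -19.5 mid -28.7  left+w/2 -30.0 start -52 [150, 151, 150, 151, 150, 145, 131, 108, 89, 83, 83, 80, 73, 65, 59, 73, 97, 121, 138, 150, 153, 152]
scene now marker z0.058 left -37.9 right -14.2 mid -26.1  left+w/2 -27.9 start -48 [130, 130, 141, 145, 136, 110, 84, 71, 67, 66, 67, 68, 67, 67, 63, 58, 69, 99, 126, 132, 126, 130]
scene now marker z0.066 left -34.6 right -12.4 mid -23.5  left+w/2 -24.6 start -48 [147, 138, 129, 132, 144, 145, 132, 108, 89, 81, 73, 69, 68, 68, 70, 73, 74, 83, 111, 134, 140, 132]
top ini
[... 372 characters left out ...]
.066 left -34.1 right -15.9 mid -25.0  left+w/2 -24.1 start -48 [111, 118, 115, 105, 106, 105, 91, 74, 56, 53, 53, 53, 52, 52, 52, 52, 73, 97, 101, 106, 110, 113]
top now pointer left -38.0 right -20.9 mid -29.4  left+w/2 -30.0 start -52 [133, 133, 134, 135, 135, 127, 115, 94, 77, 68, 64, 63, 59, 59, 75, 93, 115, 127, 134, 133, 133, 133]
top now marker z0.058 left -33.9 right -16.0 mid -24.9  left+w/2 -23.9 start -48 [118, 126, 121, 110, 113, 112, 97, 78, 58, 54, 54, 54, 53, 51, 53, 55, 79, 104, 108, 111, 115, 120]
top now marker z0.066 left -34.1 right -15.9 mid -25.0  left+w/2 -24.1 start -48 [114, 122, 118, 108, 109, 108, 94, 76, 58, 54, 55, 54, 54, 53, 53, 54, 75, 99, 104, 108, 113, 116]
```

Both cameras agree: the pointer's axis is at press y ≈ −29.9 mm and the marker's at ≈ −24.5 mm once the marker top is taken at 66 mm. The earlier tip picks were about 3 mm off. About 5 mm remain, so I crank a further 54° (4.5 mm) and measure again.

```bash
python3 -m handwheel '[[[6.6,-1.9,0],[0,0,0],1],[[13.3,-2.9,0],[0,0,0],1],[[20.1,-3.1,0],[0,0,0],1],[[26.8,-2.3,0],[0,0,0],1],[[33.4,-0.7,0],[0,0,0],1],[[39.8,1.8,0],[0,0,0],1],[[46.9,5.8,0],[0,0,0],1],[[46.9,5.8,0],[0,0,0],1],[[46.9,5.8,0],[0,0,0],1],[[46.9,5.8,0],[0,0,0],1]]'
python3 edge.py -.025 | grep now | cut -c1-90
python3 - <<'E'
from h import *
o=np.array(readout.get_obs()['eef_pos']);A=np.array([.5277,-.1866]);d=o[:2]-A;print('r',np.hypot(*d),'ang',np.degrees(np.arctan2(d[1],d[0])))
E
python3 rect.py pics/n.png | grep -E 'x(76|78|80|82|84|86|88|90|92) '
```

```text
t: 17.58
eef_pos: [0.483, -0.2146, 0.1423]
tool_rot: [-0.0, 0.191, 0.982, 0.001]
contact_force: [-0.4, 1.8, 9.9]
gripper_width: 0.258
scene now pointer left -33.4 right -15.9 mid -24.6  left+w/2 -25.4 start -47 [150, 150, 15
scene now marker z0.058 left -37.6 right -14.1 mid -25.9  left+w/2 -27.6 start -48 [129, 1
scene now marker z0.066 left -34.5 right -12.4 mid -23.4  left+w/2 -24.5 start -48 [145, 1
top now pointer left -34.0 right -19.7 mid -26.9  left+w/2 -26.0 start -47 [134, 134, 134,
top now marker z0.058 left -33.9 right -16.0 mid -24.9  left+w/2 -23.9 start -48 [117, 126
top now marker z0.066 left -34.0 right -15.9 mid -24.9  left+w/2 -24.0 start -48 [114, 121
r 0.05276207798708177 ang -147.8004951723727
scene x76 y lo/hi/mid -30.0 -15.5 -22.78 14.625
scene x78 y lo/hi/mid -28.9 -16.4 -22.6 12.625
scene x80 y lo/hi/mid -27.6 -16.4 -22.2 11.375
scene x82 y lo/hi/mid -27.1 -19.1 -23.09 8.125
scene x84 y lo/hi/mid -27.1 -24.8 -29.37 2.5
scene x86 y lo/hi/mid -28.4 -25.0 -31.36 3.5
scene x88 y lo/hi/mid -30.4 -23.4 -27.7 7.125
scene x90 y lo/hi/mid -32.8 -16.6 -25.8 16.25
scene x92 y lo/hi/mid -36.0 -16.2 -25.77 19.875
top x76 y lo/hi/mid -31.8 -19.1 -25.88 12.75
top x78 y lo/hi/mid -42.4 -20.0 -26.56 15.125
top x80 y lo/hi/mid -50.0 -0.1 -25.61 16.75
top x82 y lo/hi/mid -50.0 -0.1 -24.02 22.625
top x84 y lo/hi/mid -50.0 -0.1 -23.49 23.125
top x86 y lo/hi/mid -41.2 -0.1 -24.27 19.5
top x88 y lo/hi/mid -50.0 -0.1 -24.7 22.625
top x90 y lo/hi/mid -50.0 -0.1 -25.06 28.875
top x92 y lo/hi/mid -50.0 -0.1 -24.73 32.5
```

View pics/n.png

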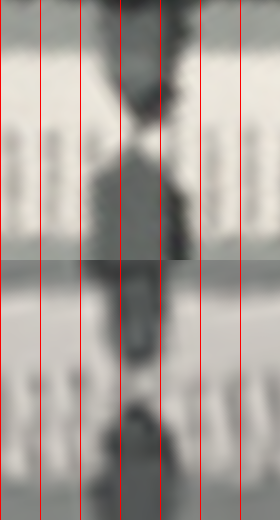

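Run:
```python
from h import *
p=[.5544,-.0082,-.1474]
from scipy.ndimage import gaussian_filter1d
c0={n:viewer.read_camera(n) for n in('scene','top')}
for n in c0:
  c=c0[n];im=cv2.imread(f'pics/{n}0.png').mean(2).astype(np.float32)
  for nm,xr,z,ya,yb in (('bed-x edge',(-.078,-.045),.05,-.10,.10),('bed-x foot',(-.078,-.045),.0,-.10,.10),('ledge outer',(.10,.14),.05,-.07,.05),('rail',(.02,.06),.06,-.03,.085),('rail-',(-.06,-.02),.06,-.02,.085)):
    X,Y=np.meshgrid(np.arange(*xr,.00025),np.arange(ya,yb,.001),indexing='ij')
    K,r,t=P(c);W=np.stack([p[0]+np.cos(p[2])*X-np.sin(p[2])*Y,p[1]+np.sin(p[2])*X+np.cos(p[2])*Y,np.full_like(X,z)],-1)
    q=(W@r.T+t)@K.T;m=(q[...,:2]/q[...,2:]).astype(np.float32)
    G=cv2.remap(im,m[...,0],m[...,1],cv2.INTER_LINEAR)
    for s,a in(('+',1),('-',-1)):
        g=a*gaussian_filter1d(np.gradient(G,axis=0),6,axis=0);i=g.argmax(0);x=X[i,0];y=Y[0]
        for _ in range(4):
            f=np.polyfit(y,x,1);e=abs(x-np.polyval(f,y));k=e<max(2*np.median(e),.0004);x,y=x[k],y[k]
        print(n,nm,s,'slope deg %.2f x0 %.1f n %d rms %.2f'%(np.degrees(f[0]),f[1]*1e3,len(x),1e3*np.std(x-np.polyval(f,y))))
```

```text
scene bed-x edge + slope deg 0.39 x0 -54.7 n 90 rms 0.42
scene bed-x edge - slope deg -0.00 x0 -45.2 n 101 rms 0.00
scene bed-x foot + slope deg -0.05 x0 -54.8 n 88 rms 0.51
scene bed-x foot - slope deg -0.68 x0 -73.0 n 95 rms 0.64
scene ledge outer + slope deg -2.14 x0 119.7 n 33 rms 0.71
scene ledge outer - slope deg -0.07 x0 129.2 n 91 rms 0.17
scene rail + slope deg -0.13 x0 50.7 n 63 rms 0.36
scene rail - slope deg -0.05 x0 35.4 n 96 rms 0.38
scene rail- + slope deg -2.49 x0 -37.9 n 106 rms 14.78
scene rail- - slope deg -0.27 x0 -35.6 n 51 rms 0.30
top bed-x edge + slope deg -0.02 x0 -60.2 n 185 rms 0.41
top bed-x edge - slope deg 0.25 x0 -66.1 n 144 rms 0.34
top bed-x foot + slope deg -0.11 x0 -56.1 n 141 rms 0.35
top bed-x foot - slope deg 0.03 x0 -62.3 n 130 rms 0.30
top ledge outer + slope deg -0.48 x0 131.3 n 71 rms 0.49
top ledge outer - slope deg -0.90 x0 105.5 n 48 rms 0.31
top rail + slope deg 0.30 x0 29.5 n 71 rms 0.53
top rail - slope deg 0.14 x0 37.7 n 113 rms 0.57
top rail- + slope deg 0.27 x0 -40.8 n 85 rms 0.49
top rail- - slope deg 0.20 x0 -32.7 n 106 rms 0.54
```

The yaw is right within about 0.2°. The pointer is still short by about 1 mm (scene 0.8, top about 1.4), so I turn another 12°.

```bash
python3 -m handwheel '[[[4.3,3.2,0],[0,0,0],1],[[8.3,7,0],[0,0,0],1],[[8.3,7,0],[0,0,0],1],[[8.3,7,0],[0,0,0],1],[[8.3,7,0],[0,0,0],1]]'
python3 edge.py -.025 | grep now | cut -c1-90
python3 - <<'E'
from h import *
o=np.array(readout.get_obs()['eef_pos']);A=np.array([.5277,-.1866]);d=o[:2]-A;print('r',np.hypot(*d),'ang',np.degrees(np.arctan2(d[1],d[0])))
E
```

```text
t: 18.6
eef_pos: [0.478, -0.2052, 0.1423]
tool_rot: [0.0, 0.191, 0.982, 0.001]
contact_force: [-0.9, 2.0, 10.3]
gripper_width: 0.256
scene now pointer left -33.1 right -14.9 mid -24.0  left+w/2 -25.1 start -47 [149, 150, 15
scene now marker z0.058 left -37.6 right -14.0 mid -25.8  left+w/2 -27.6 start -48 [129, 1
scene now marker z0.066 left -34.5 right -12.5 mid -23.5  left+w/2 -24.5 start -48 [146, 1
top now pointer left -33.6 right -17.4 mid -25.5  left+w/2 -25.6 start -47 [133, 133, 133,
top now marker z0.058 left -34.0 right -16.0 mid -25.0  left+w/2 -24.0 start -48 [117, 126
top now marker z0.066 left -34.4 right -15.9 mid -25.1  left+w/2 -24.4 start -48 [113, 121
r 0.05304578676393016 ang -159.49055929656137
```

Averaged over the frames, pointer and marker now agree to about 0.3 mm. I let go, rise and check.

```bash
python3 -m handwheel '[[[0,0,0],[0,0,0],0.5],[[0,0,0],[0,0,0],0.3],[[0,0,0],[0,0,0],0],[[0,0,0],[0,0,0],-0.5],[[0,0,0],[0,0,0],-1],[[0,0,0],[0,0,0],-1],[[0,0,0],[0,0,0],-1],[[0,0,-20],[0,0,0],-1],[[0,0,-50],[0,0,0],-1],[[0,0,-85],[0,0,0],-1],[[0,0,-110],[0,0,0],-1],[[40,0,-120],[0,0,0],-1],[[80,0,-120],[0,0,0],-1],[[80,0,-120],[0,0,0],-1],[[80,0,-120],[0,0,0],-1]]'
python3 edge.py -.025 | grep now | cut -c1-90
python3 - <<'E'
from h import *
S=viewer.read_camera('scene');T=viewer.read_camera('top')
a=cv2.resize(S['frame'][130:310,180:480,::-1],None,fx=2.6,fy=2.6,interpolation=2)
cv2.imwrite('pics/z.png',a)
E
```

```text
t: 19.95
eef_pos: [0.4024, -0.1752, 0.2617]
tool_rot: [0.0, 0.191, 0.982, 0.001]
contact_force: [0.5, -0.4, 1.4]
gripper_width: 0.997
scene now pointer left -32.9 right -14.9 mid -23.9  left+w/2 -24.9 start -47 [148, 148, 14
scene now marker z0.058 left -37.6 right -14.2 mid -25.9  left+w/2 -27.6 start -48 [127, 1
scene now marker z0.066 left -34.4 right -12.5 mid -23.4  left+w/2 -24.4 start -48 [143, 1
top now pointer left -33.6 right -17.4 mid -25.5  left+w/2 -25.6 start -47 [131, 131, 131,
top now marker z0.058 left -33.9 right -16.0 mid -24.9  left+w/2 -23.9 start -48 [115, 124
top now marker z0.066 left -34.0 right -15.9 mid -24.9  left+w/2 -24.0 start -48 [111, 119
```

View pics/z.png

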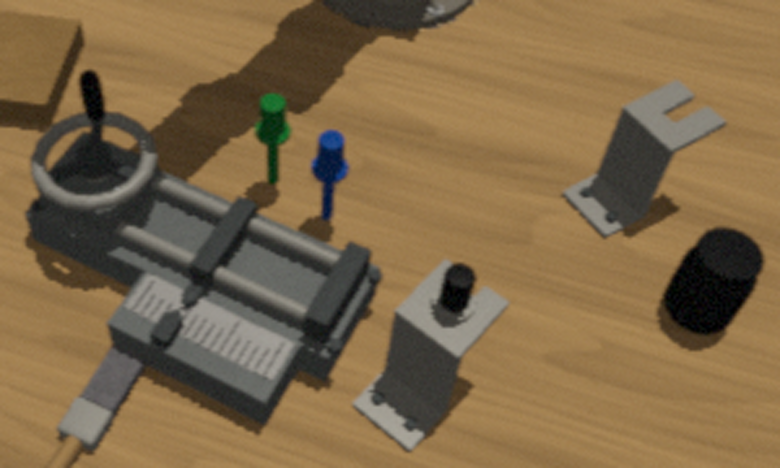

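The pin hangs upright in the bracket at crop (456,290). The pointer (190,295) and the marker nose (178,320) stand tip to tip, the jar, folder and look-alike pins look untouched, and the hand is clear. I hand in.

```bash
python3 -c "
from station import bot
print(bot.hand_in())"
```

```text
the job is handed in; nothing more can be done
None
```

The pin is parked, the jaw is set to the marker, and I handed the job in at about 20 s on the robot's clock.

- **Pin:** I drew the black-gripped pin straight up out of the bore and hung it by its flange in the notch of the right-hand bracket. The last picture shows it upright there and the bore empty.
- **Jaw:** I cranked the wheel clockwise about 353° in all, which moves the jaw about 29.4 mm, then let go and backed the hand away. The wheel did not move when I released it.
- **Last check of level:** In the scene view the pointer is about 0.5 mm short of the marker. The last top frame reads 0.6 to 1.6 mm short, depending on which edges are used, but it is coarse at 3.3 mm per pixel. Averaged over several frames the two agree to about 0.3 mm, or 0.7 mm at the worst pairing.
- **What disagreed:** My first hand-picked tip positions put the travel about 3 mm too short. Edge measurements in both cameras corrected that, and they rest on the marker's top being at 66 mm, which I inferred from the two views together.
- **Bystanders:** The jar, the folder stack and both look-alike pins look undisturbed in the last picture, and so does the part of the brush in view. I checked these by eye only.
- **Pictures:** I viewed 15 pictures against the budget of 10, so I went past the one or two extra allowed. Most of the extra ones went on the level measurement.

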